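# Snap the newly cast knob onto the sugar jar

### The arm

A 6-joint arm with a two-finger parallel gripper is mounted at the origin on the work surface. World frame = base frame: x ahead of the robot, y to its left, z up, the work surface at z = 0. Lengths are in mm, angles in rad, forces in N, time in s.
With the tool pointing down it reaches from about 350 to 975 mm from the base axis. Payload 17.4 kg.
Tool frame: the origin (TCP) lies where the fingers leave the gripper's body, on its centre line; the fingertips stand 73 mm ahead of it and the grasp point (between the pads) lies 54 mm ahead of it; z points along the fingers, y is the line along which they close (so a half turn about z gives the same grasp; the last joint's range is limited). The gripper opens to 85 mm and grips with 20 to 120 N. Pads are 22 mm wide; open, the fingers measure 114 mm over their backs; the gripper's body (76 mm by 85 mm) begins 54 mm behind the grasp point. The pads swing forward as they close: fully open they stand 13 mm farther back than shut.
Start: joints at [1.286, 0.116, 1.442, -0, 1.584, -0.038], TCP at [164.912, 654.551, 303.903] pointing down, gripper open.
Joint ranges: [-2.83, 2.83], [-0.83, 2.19], [0.07, 2.5], [-1.14, 4.28], [0.01, 3], [-2.97, 2.97]. Speed limits (rad/s): [1.89, 1.89, 2.22, 3.14, 3.14, 3.14].

### API

Orientations are given as a 3x3 rotation matrix whose columns are the frame's x, y, z axes.
In Python, from cell import arm, optics gives the robot as it stands.
- The arm moves only by the tool servo_tool, never from a script. Its argument "commands" is text: rows parted by semicolons, each of 7 numbers parted by spaces: the shift along the tool's x, y, z each as a share of 20 cm, from -1 to 1, then the turn, a rotation vector about the tool's x, y, z each as a share of 90 degrees, from -1 to 1, then the closure, from 0 (fully open) to 1 (shut). A call has exactly 10 rows; each row shifts and turns the commanded pose from where the row before left it, along the tool's axes as they then stand; what a row does not reach is not made up. A row lasts 1/12 s, in which the tool goes at most 41.7 mm and 7.16 degrees, less where a joint would pass 70% of its speed; a pose out of reach is approached as far as the arm can. A call with a number of a shift or a turn outside -1 to 1 is refused whole. A call with a gripper value outside its range is refused whole. The fingers move at their own pace and stop on an object; "newtons" is the grip in N (left out, the last holds). Time passes only in rows, so rows that do not move let the fingers close, or fill a call up. It gives the time, the measured TCP pose, the force, the opening and the grip force at its end, in the units of the state.
- arm.sense(): the state, without advancing time (a new reading comes with each control period).
- optics.get_image(name): name is "scene" or "top" or "wrist"; returns the picture (420x560x3 uint8, red, green, blue); there is no depth.
- optics.camera_info(name): a dict with "camera_matrix" (3x3 intrinsics, pixels), "T" (4x4, takes a point from camera to world coordinates). Camera axes: x right, y down, z forward; pixel columns grow to the right and rows downward; lengths in mm; the calibration is good to about 2 mm. A picture is of the moment at which its call begins: read the wrist's pose just before it. camera_info takes no time and is no camera call; for the wrist camera it gives the pose at the moment of the call.
- arm.hand_in(): hands the job in; it is judged then, once.
The state is a dict: "time_s": time; "joint_positions": joint angles; "qd": joint speeds; "effort": joint torques, N m; "ee_pos": TCP position; "eef_rot": TCP orientation; "force": force on the tool from outside, world axes, zero at the start; "ft_torque": the same for the moment, N m; "grip_width": finger opening in mm; "grasp_force": force on a finger pad.
Only numpy, scipy, OpenCV 4.12 (cv2) and the standard library are available. Lean on these libraries where they do the work, as an engineer would, in place of code of your own. Each camera call takes 0.05 s, during which the arm holds its last target. There are 200 camera calls.

### The job

The lid of the steel sugar jar has lost its knob. Lift the newly cast round knob out of its open mould and press it straight down onto the stud on the jar's lid until it clicks, then keep pressing past the click so that it sits fully home, and finish while your fingers are still on the knob, pushing it firmly down (about 10 N): do not let go or back off at the end. Leave the square knob in the mould, and leave everything else on the counter where it is.

Things in the scene. Friction and masses are not known exactly. Their poses are not given: they have to be found in the camera images.
- knob: The new knob: a plain round drum of off-white cast resin, 36 mm in diameter and 38 mm tall, about 40 g, flat top. Origin: centre of its underside, z up along its axis; yaw does not matter. Socket from below: 24 mm deep, mouth 18.6 mm wide (a 2.5 mm thick lip), 23 mm wide above. It stands mouth down, the right way up, in either of the mould's cavities, with 24 mm standing out
- square_knob: Bystander: another casting of the same resin in the mould's other cavity; its head is square, 36 x 36 mm, 23 mm tall, on a round foot; 38 mm tall in all. Origin: centre of its underside. It stays in the mould
- mould: Open grey casting mould, a flat block 90 mm (its x) by 200 mm (its y) by 24 mm tall, fixed to the counter. Origin: centre of its underside. Two round cavities, 39 mm wide and 14 mm deep (floor 10 mm above the counter), at y = +50 mm and -50 mm; small 5 mm high round pips on the rim. Nothing holds the castings but the cavity walls: lift straight up. Mould and jar may change sides
- jar: Round steel sugar jar, 114 mm in diameter over its closed hinged lid, lid top 103 mm above the counter, wire spring clip on its -x side, hinge on its +x side. It is fixed and does not slide or tip; the lid stays shut. Origin: centre of its underside
- seat: The knob's seat: a steel disc 30 mm wide and 4 mm thick in the middle of the jar's lid, round the foot of the stud. Origin: centre of its top face, 107 mm above the counter, z up. Fully home, the knob's underside rests flat on it (the knob's origin at this origin). The seat is rigid
- stud_tip (a point): Top of the upright steel stud on the lid, 22 mm above the seat: 16 mm thick, its top 4 mm tapering to 8 mm. Four sprung balls stand out 3 mm from its side, 7 mm above the seat. The knob's lip meets them with its underside 11 mm above the seat; pushing on takes about 10 N, then the force drops, and about 4 mm above the seat the knob snaps down
- mug: Bystander: white ceramic mug, 76 mm wide, 90 mm tall, between the mould and the jar, handle away from the robot. Origin: centre of its underside
- budare: Bystander: flat black cast-iron griddle, 240 mm wide, 14 mm thick, with two loop handles, towards the far edge. Origin: centre of its underside
- rolling_pin: Bystander: wooden rolling pin, 44 mm thick, 400 mm long along its x, far right. Origin: middle of its underside
- funnel: Bystander: orange plastic funnel standing mouth down, 112 mm wide, 115 mm tall, on the left. Origin: centre of its underside
- salt_jar: Bystander: small glass jar with a steel cap, 56 mm wide, 100 mm tall, on the right. Origin: centre of its underside
- spoon: Bystander: wooden spoon 240 mm long lying on the left. Origin: near its middle, underneath
Things that resemble listed ones, but are neither listed nor needed, are in the scene too. What is shaped like the knob but blue or turquoise is not meant.

How it is judged:
By the outcome, as a careful person would: the job done as asked, in the order asked, and still so for the second after the job is handed in, while the arm keeps its last pose, push and grip.
It also fails if it takes over 43 s, if anything falls off the work surface, if the arm or the gripper's body presses on something with over 40 N, if the wrist force passes 120 N, or if a joint passes its speed limit or range.

## Working session

There is one attempt and no reset: what is moved stays moved. The work goes in short steps, Python scripts to look and compute and a tool call to move; the robot and the scene stay as the last step left them, time stands still between calls to the robot, and variables do not carry over. Pictures are saved under pics/ and viewed, at most 10 in all, crops included, and the job is handed in when it is done.

Besides the shell and the picture viewer there is one more tool, called by a JSON object that holds its "api" and its "payload". servo_tool: Moves the arm, as the interface text tells. Shift numbers are shares of 20 cm and turn numbers shares of 90 degrees, none past 1 either way. Its arguments: {"type":"object","properties":{"commands":{"type":"string"},"newtons":{"type":"number"}},"required":["commands"]}

```bash
mkdir -p pics; cat > h.py <<'E'
import numpy as np, cv2
from cell import arm, optics
def save(n,f):
    im=optics.get_image(n); cv2.imwrite('pics/'+f,im[:,:,::-1]); return im
def ray(ci,u,v,z):
    K=np.array(ci["camera_matrix"]);T=np.array(ci["T"])
    d=T[:3,:3]@np.linalg.solve(K,[u,v,1]);o=T[:3,3]
    return o+d*(z-o[2])/d[2]
E
python3 - <<'E'
from h import *
for n in("top","scene"): save(n,n+'0.png'); print(n,optics.camera_info(n))
s=arm.sense();print(s)
E
```

```text
top {'camera_matrix': array([[494.40405264,   0.        , 287.13513291],
       [  0.        , 494.40405264, 204.36108297],
       [  0.        ,   0.        ,   1.        ]]), 'T': array([[ 2.45394015e-02, -9.95398489e-01,  9.26264844e-02,
         4.41276529e+02],
       [-9.99693560e-01, -2.47355095e-02, -9.69561452e-04,
        -5.66451312e-01],
       [ 3.25626328e-03, -9.25743075e-02, -9.95700454e-01,
         1.54513935e+03],
       [ 0.00000000e+00,  0.00000000e+00,  0.00000000e+00,
         1.00000000e+00]])}
scene {'camera_matrix': array([[421.16054739,   0.        , 276.73165387],
       [  0.        , 421.16054739, 211.49240997],
       [  0.        ,   0.        ,   1.        ]]), 'T': array([[ 5.41519401e-01,  6.63715632e-01, -5.15982846e-01,
         1.18200721e+03],
       [ 8.40685089e-01, -4.29206824e-01,  3.30197038e-01,
        -3.92478644e+02],
       [-2.30642294e-03, -6.12587187e-01, -7.90399658e-01,
         1.07654506e+03],
       [ 0.00000000e+00,  0.00000000e+00,  0.00000000e+00,
         1.00000000e+00]])}
{'time_s': 0.1, 'joint_positions': array([ 1.28619838e+00,  1.16439089e-01,  1.44219972e+00,  9.75397456e-06,
        1.58400627e+00, -3.78289831e-02]), 'qd': array([ 2.88865372e-04, -1.74037050e-03, -5.23329719e-05,  8.24557943e-05,
       -9.18810634e-04,  1.64004479e-03]), 'effort': array([ 1.43242316e-03, -7.33676434e+01, -6.33785248e+01,  9.29376324e-05,
        5.00341339e-03,  3.12308839e-05]), 'ee_pos': array([164.88210064, 654.45286075, 303.23445711]), 'eef_rot': array([[-9.69706757e-01,  2.44271801e-01, -3.04850715e-04],
       [ 2.44271986e-01,  9.69706235e-01, -1.00734854e-03],
       [ 4.95487967e-05, -1.05129918e-03, -9.99999446e-01]]), 'force': array([ 0.06233893, -0.1580852 ,  0.00863537]), 'ft_torque': array([ 0.00883569, -0.01880709, -0.02438886]), 'grasp_force': 0.0, 'grip_width': 85.38869105836362}
```

View pics/top0.png

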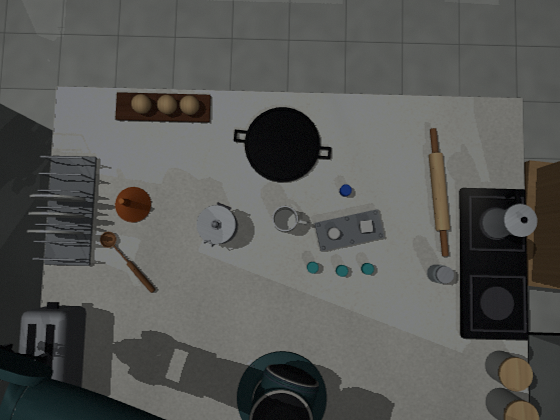

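View pics/scene0.png

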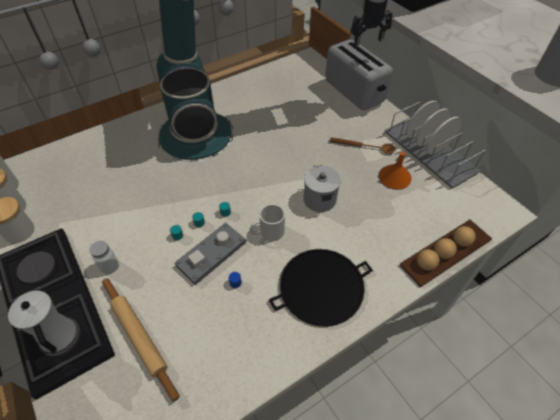

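The top view shows the jar with its stud at about (216,226), the mould at about (350,230), the round knob at (334,234) and the square knob at (366,226). In the scene view the round knob is at (222,237) and the jar's stud at (322,177).

```bash
python3 - <<'E'
from h import *
c=optics.camera_info("top");s=optics.camera_info("scene")
im=cv2.imread('pics/top0.png');g=cv2.cvtColor(im,6)
_,m=cv2.threshold(g[222:246,322:346],150,255,0)
M=cv2.moments(m,True);u,v=322+M['m10']/M['m00'],222+M['m01']/M['m00'];print(u,v,M['m00'],g[234,325:345])
print("knob",ray(c,u,v,48),ray(s,222,237,48));print("sq",ray(c,366,226,48))
print("stud",ray(c,216,226,129),ray(s,322,177,129))
print("lid c",ray(c,217,225,103));print("mug",ray(c,286,218,90))
a=cv2.resize(im[190:270,180:400],None,fx=3.6,fy=3.6,interpolation=2);
b=cv2.resize(cv2.imread('pics/scene0.png')[150:260,170:360],None,fx=3,fy=3,interpolation=2)
o=np.zeros((600,800,3),np.uint8);o[:a.shape[0],:a.shape[1]]=a;r=600-288;o[288:,:b.shape[1]]=b[:r];cv2.imwrite('pics/c.png',o)
E
```

```text
Traceback (most recent call last):
ZeroDivisionError: float division by zero
```

```bash
python3 - <<'E'
from h import *
c=optics.camera_info("top");s=optics.camera_info("scene")
im=cv2.imread('pics/top0.png');g=cv2.cvtColor(im,6)
print(g[234,322:346])
def cen(x0,y0,x1,y1):
    _,m=cv2.threshold(g[y0:y1,x0:x1],0,255,cv2.THRESH_OTSU);M=cv2.moments(m,True);return x0+M['m10']/M['m00'],y0+M['m01']/M['m00'],M['m00']
u,v,n=cen(325,225,344,243);print(u,v,n)
print("knob",ray(c,u,v,48),ray(s,222,237,48));q=cen(358,219,374,234);print("sq",q,ray(c,q[0],q[1],48))
print("stud",ray(c,216,226,129),ray(s,322,177,129))
print("lid c",ray(c,217,225,103));print("mug",ray(c,286,218,90))
a=cv2.resize(im[190:270,180:400],None,fx=3.6,fy=3.6,interpolation=2);
b=cv2.resize(cv2.imread('pics/scene0.png')[150:260,170:360],None,fx=3,fy=3,interpolation=2)
o=np.zeros((600,800,3),np.uint8);o[:a.shape[0],:a.shape[1]]=a;r=600-288;o[288:,:b.shape[1]]=b[:r];cv2.imwrite('pics/c.png',o)
E
```

```text
[ 76  75  73  75  68  52  81 116 123 122 122 122 121 122 122 123 121 100
  52  42  41  56  76  75]
333.8315789473684 232.90526315789475 95.0
knob [ 497.34103497 -145.41066049   48.        ] [ 502.91271921 -150.07533634   48.        ]
sq (366.05109489051097, 225.90510948905109, 137.0) [ 520.93927686 -242.71959528   48.        ]
stud [505.73836202 200.17555653 129.        ] [526.65849032 190.66535808 129.        ]
lid c [509.90959242 201.05695525 103.        ]
mug [5.36186361e+02 3.71311886e-01 9.00000000e+01]
```

View pics/c.png

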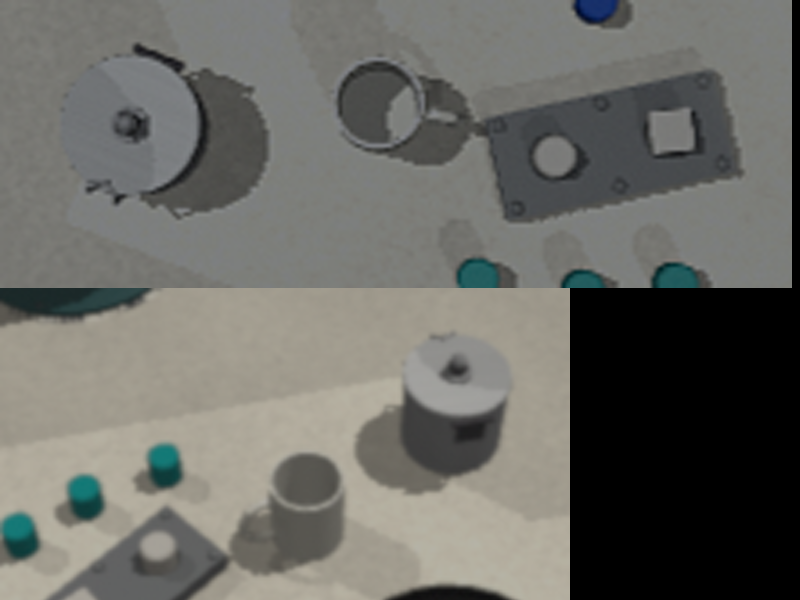

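The crop puts the knob top at (334.4,233.6) and the stud at (216.1,224.2) in the top view. The teal decoys sit on the robot side of the mould. Next I check where the wrist camera sits on the tool.

```bash
cat >> h.py <<'E'
def tcp():
    s=arm.sense();T=np.eye(4);T[:3,:3]=s["eef_rot"];T[:3,3]=s["ee_pos"];return T
def shift(p):
    T=tcp();return np.round(T[:3,:3].T@(np.array(p)-T[:3,3])/200,3)
E
python3 - <<'E'
from h import *
np.set_printoptions(precision=3,suppress=True)
c=optics.camera_info("wrist");print(c["camera_matrix"]);print(np.linalg.inv(tcp())@c["T"])
t=optics.camera_info("top");s=optics.camera_info("scene")
print(ray(t,334.4,233.6,48),ray(t,216.1,224.2,129),ray(s,322.7,175.2,129),ray(t,216.8,224.7,103))
print(shift([512,200,300]))
E
```

```text
[[325.529   0.    274.317]
 [  0.    325.529 215.39 ]
 [  0.      0.      1.   ]]
[[  0.     -0.951  -0.309  78.925]
 [  1.      0.001  -0.001   0.201]
 [  0.001  -0.309   0.951 -69.99 ]
 [  0.      0.      0.      1.   ]]
[ 495.284 -147.164   48.   ] [510.9   200.085 129.   ] [521.85  196.882 129.   ] [510.77  201.673 103.   ]
[-2.238 -1.779  0.018]
```

{"api": "servo_tool", "payload": {"commands": "-0.14 -0.111 0 0 0 0 0.3;-0.14 -0.111 0 0 0 0 0.3;-0.14 -0.111 0 0 0 0 0.3;-0.14 -0.111 0 0 0 0 0.3;-0.14 -0.111 0 0 0 0 0.3;-0.14 -0.111 0 0 0 0 0.3;-0.14 -0.111 0 0 0 0 0.3;-0.14 -0.111 0 0 0 0 0.3;-0.14 -0.111 0 0 0 0 0.3;-0.14 -0.111 0 0 0 0 0.3", "newtons": 80}}

```text
time_s: 0.93
ee_pos: [382.8, 369.3, 303.7]
eef_rot: [[-0.97, 0.244, -0.0], [0.244, 0.97, -0.0], [0.0, -0.0, -1.0]]
force: [0.3, 0.2, 0.4]
grip_width: 59.6
grasp_force: 0.0
```

{"api": "servo_tool", "payload": {"commands": "-0.14 -0.111 0 0 0 0 0.3;-0.14 -0.111 0 0 0 0 0.3;-0.14 -0.111 0 0 0 0 0.3;-0.14 -0.111 0 0 0 0 0.3;-0.14 -0.111 0 0 0 0 0.3;-0.14 -0.111 0 0 0 0 0.3;0 0 0 0 0 0 0.3;0 0 0 0 0 0 0.3;0 0 0 0 0 0 0.3;0 0 0 0 0 0 0.3"}}

```text
time_s: 1.77
ee_pos: [512.1, 201.4, 303.8]
eef_rot: [[-0.97, 0.243, -0.0], [0.243, 0.97, 0.0], [0.0, 0.0, -1.0]]
force: [-0.5, -0.6, 0.5]
grip_width: 59.8
grasp_force: 0.0
```

```bash
python3 - <<'E'
from h import *
np.set_printoptions(precision=4,suppress=True)
c=optics.camera_info("wrist");save("wrist","w1.png");np.save("w1T.npy",c["T"]);print(c["T"][:3,3]);print(tcp(),arm.sense()["grip_width"])
E
```

```text
[435.575  220.7931 373.8276]
[[ -0.97     0.2431  -0.0001 512.0106]
 [  0.2431   0.97     0.0001 201.5213]
 [  0.0001   0.0001  -1.     303.8815]
 [  0.       0.       0.       1.    ]] 59.89581321954227
```

View pics/w1.png

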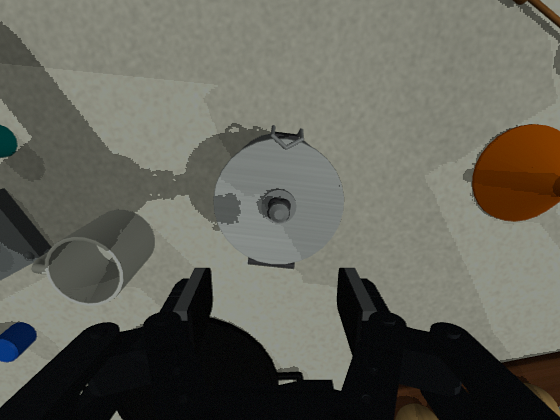

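The wrist view shows the jar lid around (279,200) and the stud top at about (281,212). I fit the lid and take a zoom of the stud.

```bash
python3 - <<'E'
from h import *
im=cv2.imread('pics/w1.png');c=optics.camera_info("wrist");c["T"]=np.load("w1T.npy")
for u,v,z in[(280,211,129),(281,212,129),(279,206,107)]:print(u,v,z,ray(c,u,v,z))
# lid: bluish vs counter; radial strongest-edge then circle fit on plane
g=cv2.GaussianBlur(im,(3,3),0).astype(float);P=[]
d=g[:,:,0]-g[:,:,2]
c0=ray(c,279.5,200,103)
K=c["camera_matrix"];Ti=np.linalg.inv(c["T"])
rs=np.arange(50,64,.5)
for a in np.linspace(0,2*np.pi,180,endpoint=False):
    w=np.c_[c0[0]+rs*np.cos(a),c0[1]+rs*np.sin(a),0*rs+103,0*rs+1]
    p=(K@(Ti@w.T)[:3]).T;p=p[:,:2]/p[:,2:]
    val=cv2.remap(d.astype(np.float32),p[:,0].astype(np.float32),p[:,1].astype(np.float32),1).ravel()
    k=np.argmin(np.gradient(val));P.append(w[k,:2])
P=np.array(P)
for i in range(6):
    s=np.linalg.lstsq(np.c_[2*P,np.ones(len(P))],(P**2).sum(1),rcond=None)[0]
    e=np.hypot(*(P-s[:2]).T)-np.sqrt(s[2]+s[:2]@s[:2]);P=P[abs(e)<max(1,1.5*e.std())]
print("lid",s[:2],np.sqrt(s[2]+s[:2]@s[:2]),len(P))
cv2.imwrite('pics/c2.png',cv2.resize(im[180:240,240:320],None,fx=10,fy=10,interpolation=0))
E
```

```text
280 211 129 [510.05736918 206.51276271 129.        ]
281 212 129 [511.04968987 207.08098138 129.        ]
279 206 107 [512.20378697 205.46389436 107.        ]
lid [511.98651829 204.87899856] 56.39654947344214 132
```

View pics/c2.png

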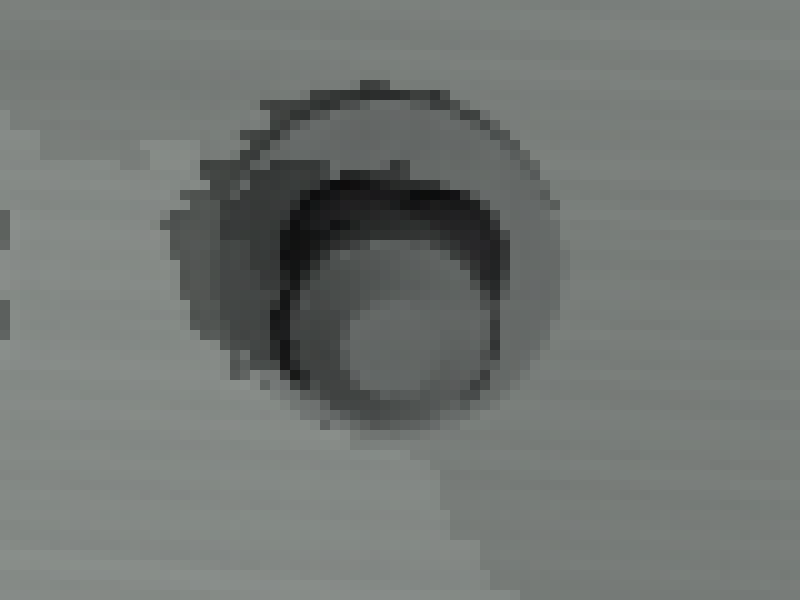

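The zoom shows the flat stud tip at crop (390,350), which is pixel (278.5,214.5), and the seat disc centred near pixel (278.7,206).

```bash
python3 - <<'E'
from h import *
c=optics.camera_info("wrist");c["T"]=np.load("w1T.npy")
print(ray(c,278.5,214.5,129),ray(c,278.7,206,107)); print(shift([497,-147,222]),shift([497,-147,303]))
# predicted TCP axis point in image
K=c["camera_matrix"];p=K@(np.linalg.inv(c["T"])@[512.0,201.5,129,1])[:3];print(p[:2]/p[2])
E
```

```text
[512.5803338  204.67520774 129.        ] [512.14160996 205.21546197 107.        ]
[-0.351 -1.709  0.409] [-0.351 -1.709  0.004]
[274.42218536 214.7504728 ]
```

{"api": "servo_tool", "payload": {"commands": "-0.035 -0.171 0 0 0 0 0.3;-0.035 -0.171 0 0 0 0 0.3;-0.035 -0.171 0 0 0 0 0.3;-0.035 -0.171 0 0 0 0 0.3;-0.035 -0.171 0 0 0 0 0.3;-0.035 -0.171 0 0 0 0 0.3;-0.035 -0.171 0 0 0 0 0.3;-0.035 -0.171 0 0 0 0 0.3;-0.035 -0.171 0 0 0 0 0.3;-0.035 -0.171 0 0 0 0 0.3"}}

```text
time_s: 2.65
ee_pos: [496.5, -148.7, 304.2]
eef_rot: [[-0.97, 0.243, 0.001], [0.243, 0.97, -0.0], [-0.001, 0.0, -1.0]]
force: [1.3, 0.5, -0.1]
grip_width: 59.8
grasp_force: 0.0
```

{"api": "servo_tool", "payload": {"commands": "0 0 0.05 0 0 0.071 0.3;0 0 0.05 0 0 0.071 0.3;0 0 0.05 0 0 0.071 0.3;0 0 0.05 0 0 0.071 0.3;0 0 0.05 0 0 0.071 0.3;0 0 0.05 0 0 0.071 0.3;0 0 0.05 0 0 0.071 0.3;0 0 0.05 0 0 0.071 0.3;0 0 0 0 0 0.071 0.3;0 0 0 0 0 0.071 0.3"}}

```text
time_s: 3.48
ee_pos: [496.8, -147.0, 223.3]
eef_rot: [[-0.203, 0.979, -0.001], [0.979, 0.203, 0.0], [0.001, -0.001, -1.0]]
force: [-0.1, 0.0, -0.3]
grip_width: 59.7
grasp_force: 0.0
```

{"api": "servo_tool", "payload": {"commands": "0 0 0 0 0 0 0.3;0 0 0 0 0 0 0.3;0 0 0 0 0 0 0.3;0 0 0 0 0 0 0.3;0 0 0 0 0 0 0.3;0 0 0 0 0 0 0.3;0 0 0 0 0 0 0.3;0 0 0 0 0 0 0.3;0 0 0 0 0 0 0.3;0 0 0 0 0 0 0.3"}}

```text
time_s: 4.32
ee_pos: [496.9, -148.1, 223.9]
eef_rot: [[-0.207, 0.978, -0.0], [0.978, 0.207, -0.0], [0.0, -0.0, -1.0]]
force: [-0.3, -0.0, 0.4]
grip_width: 59.6
grasp_force: 0.0
```

```bash
python3 - <<'E'
from h import *
np.set_printoptions(precision=4,suppress=True)
c=optics.camera_info("wrist");im=save("wrist","w2.png");np.save("w2T.npy",c["T"]);print(tcp())
g=cv2.cvtColor(im,7);K=c["camera_matrix"];p=K@(np.linalg.inv(c["T"])@[496,-147,48,1])[:3];print(p[:2]/p[2])
E
```

```text
[[  -0.2072    0.9783   -0.      496.8726]
 [   0.9783    0.2072    0.     -148.1062]
 [   0.       -0.       -1.      223.8947]
 [   0.        0.        0.        1.    ]]
[273.2613 212.9263]
```

View pics/w2.png

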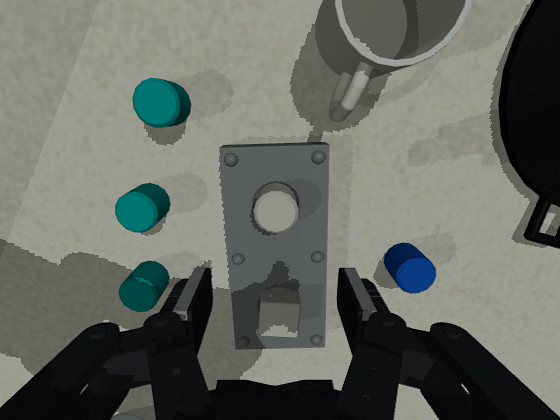

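The fingers line up across the mould, and the round knob's top is at about (276,208). The mug is clear.

```bash
python3 - <<'E'
from h import *
im=cv2.imread('pics/w2.png');c=optics.camera_info("wrist");c["T"]=np.load("w2T.npy")
g=cv2.cvtColor(im,6);print(g[170:245:3,276],g[208,245:310:3])
t,m=cv2.threshold(g[175:245,240:312],0,255,cv2.THRESH_OTSU);print(t)
for th in(t,145,155):
    m=((g[175:245,240:312]>th)*255).astype(np.uint8)
    k=max(cv2.findContours(m,0,1)[0],key=cv2.contourArea);(u,v),r=cv2.minEnclosingCircle(k);e=cv2.fitEllipse(k);b=cv2.boundingRect(k)
    print(th,u+240,v+175,r,e,b,ray(c,e[0][0]+240,e[0][1]+175,48),ray(c,u+240,v+175,48))
E
```

```text
[ 92  92  93  92  58  87  86 132 142 146 146 147 147 146 147 147 147 147
 146 146 147  84  90  91  90] [ 92  92  89 103 136 147 147 146 147 147 146 147 146 147 146 147 146 125
  64  83  84  83]
114.0
114.0 275.5618553161621 211.15979385375977 21.66985511779785 ((35.480018615722656, 35.716678619384766), (40.00242614746094, 42.226192474365234), 85.37738037109375) (14, 16, 44, 41) [ 497.33712552 -144.84180308   48.        ] [ 497.47705848 -145.18718596   48.        ]
145 275.52631759643555 212.6315803527832 18.598119735717773 ((35.599754333496094, 37.5982780456543), (35.29977798461914, 35.95756912231445), 73.26026916503906) (17, 20, 38, 37) [ 497.75568509 -146.34802986   48.        ] [ 497.70455938 -146.38718763   48.        ]Traceback (most recent call last):
  File "<stdin>", line 7, in <module>
ValueError: max() iterable argument is empty
```

{"api": "servo_tool", "payload": {"commands": "0.012 0.005 0 0 0 0 0.3;0 0 0.05 0 0 0 0.3;0 0 0.08 0 0 0 0.3;0 0 0.1 0 0 0 0.3;0 0 0.1 0 0 0 0.3;0 0 0.1 0 0 0 0.3;0 0 0.08 0 0 0 0.3;0 0 0.06 0 0 0 0.3;0 0 0.03 0 0 0 0.3;0 0 0.02 0 0 0 0.3"}}

```text
time_s: 5.2
ee_pos: [497.2, -145.4, 99.0]
eef_rot: [[-0.207, 0.978, -0.001], [0.978, 0.207, 0.0], [0.0, -0.001, -1.0]]
force: [-0.1, -0.3, 0.6]
grip_width: 59.7
grasp_force: 0.0
```

{"api": "servo_tool", "payload": {"commands": "0 0 0 0 0 0 0.3;0 0 0 0 0 0 0.3;0 0 0 0 0 0 0.3;0 0 0 0 0 0 0.5;0 0 0 0 0 0 0.7;0 0 0 0 0 0 1;0 0 0 0 0 0 1;0 0 0 0 0 0 1;0 0 0 0 0 0 1;0 0 0 0 0 0 1", "newtons": 60}}

```text
time_s: 6.03
ee_pos: [497.7, -145.6, 100.8]
eef_rot: [[-0.207, 0.978, 0.001], [0.978, 0.207, -0.0], [-0.001, 0.001, -1.0]]
force: [-0.8, 0.4, 7.1]
grip_width: 34.1
grasp_force: 59.9
```

{"api": "servo_tool", "payload": {"commands": "0 0 -0.01 0 0 0 1;0 0 -0.02 0 0 0 1;0 0 -0.04 0 0 0 1;0 0 -0.06 0 0 0 1;0 0 -0.1 0 0 0 1;0 0 -0.12 0 0 0 1;0 0 -0.12 0 0 0 1;0 0 -0.1 0 0 0 1;0 0 -0.07 0 0 0 1;0 0 -0.03 0 0 0 1"}}

```text
time_s: 6.87
ee_pos: [497.7, -145.6, 236.9]
eef_rot: [[-0.207, 0.978, 0.003], [0.978, 0.207, -0.001], [-0.002, 0.003, -1.0]]
force: [0.6, 0.2, 1.1]
grip_width: 33.9
grasp_force: 59.7
```

{"api": "servo_tool", "payload": {"commands": "0 0 0 0 0 0 1;0 0 0 0 0 0 1;0 0 0 0 0 0 1;0 0 0 0 0 0 1;0 0 0 0 0 0 1;0 0 0 0 0 0 1;0 0 0 0 0 0 1;0 0 0 0 0 0 1;0 0 0 0 0 0 1;0 0 0 0 0 0 1"}}

```text
time_s: 7.7
ee_pos: [497.4, -145.5, 233.9]
eef_rot: [[-0.207, 0.978, -0.0], [0.978, 0.207, 0.0], [0.0, -0.0, -1.0]]
force: [-0.0, 0.1, -0.8]
grip_width: 34.0
grasp_force: 59.7
```

```bash
python3 - <<'E'
from h import *
im=save("wrist","w3.png");print(tcp(),shift([512.3,204.9,234]))
E
```

```text
[[-2.07233057e-01  9.78291603e-01  8.49999686e-06  4.97377982e+02]
 [ 9.78291602e-01  2.07233057e-01  3.21897839e-05 -1.45509190e+02]
 [ 2.97295149e-05  1.49862629e-05 -9.99999999e-01  2.33900361e+02]
 [ 0.00000000e+00  0.00000000e+00  0.00000000e+00  1.00000000e+00]] [ 1.699  0.436 -0.   ]
```

View pics/w3.png

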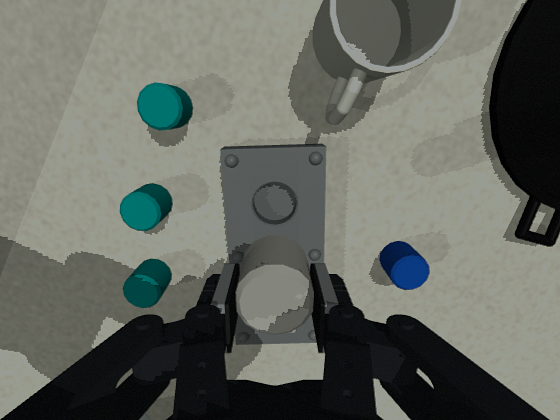

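The knob is upright in the fingers, with its top face spanning about v 264–335 and its cavity empty at (274,203). The square knob and the decoys are undisturbed.

{"api": "servo_tool", "payload": {"commands": "0 0 -0.03 0 0 0 1;0.1 0.03 0 0 0 0 1;0.18 0.05 0 0 0 0 1;0.19 0.05 0 0 0 0 1;0.19 0.06 0 0 0 0 1;0.19 0.06 0 0 0 0 1;0.19 0.06 0 0 0 0 1;0.18 0.05 0 0 0 0 1;0.14 0.04 0 0 0 0 1;0.14 0.036 0 0 0 0 1"}}

```text
time_s: 8.58
ee_pos: [520.4, 168.1, 240.5]
eef_rot: [[-0.208, 0.978, 0.001], [0.978, 0.208, 0.0], [0.0, 0.001, -1.0]]
force: [0.3, -1.1, -0.9]
grip_width: 34.1
grasp_force: 59.7
```

{"api": "servo_tool", "payload": {"commands": "0 0 0 0 0 0 1;0 0 0 0 0 0 1;0 0 0 0 0 0 1;0 0 0 0 0 0 1;0 0 0 0 0 0 1;0 0 0 0 0 0 1;0 0 0 0 0 0 1;0 0 0 0 0 0 1;0 0 0 0 0 0 1;0 0 0 0 0 0 1"}}

```text
time_s: 9.42
ee_pos: [520.5, 165.9, 239.9]
eef_rot: [[-0.207, 0.978, -0.0], [0.978, 0.207, -0.0], [0.0, -0.0, -1.0]]
force: [0.4, 0.1, 1.1]
grip_width: 33.8
grasp_force: 59.7
```

```bash
python3 - <<'E'
from h import *
c=optics.camera_info("wrist");np.save("w4T.npy",c["T"]);T=tcp();np.save("w4tcp.npy",T);im=save("wrist","w4.png");print(T[:3,3])
K=c["camera_matrix"];p=K@(np.linalg.inv(c["T"])@[512.3,204.9,129,1])[:3];u,v=(p[:2]/p[2]).astype(int);print(u,v)
a=im[v-32:v+33,u-40:u+41,::-1];b=im[225:345,225:325,::-1]
o=np.zeros((600,800,3),np.uint8);A=cv2.resize(a,None,fx=5,fy=5,interpolation=0);B=cv2.resize(b,None,fx=3.9,fy=4,interpolation=0)
o[:325,:405]=A;o[:480,408:798]=B;cv2.imwrite('pics/c4.png',o)
E
```

```text
[520.50576026 165.93526743 239.87107377]
273 182
```

View pics/c4.png

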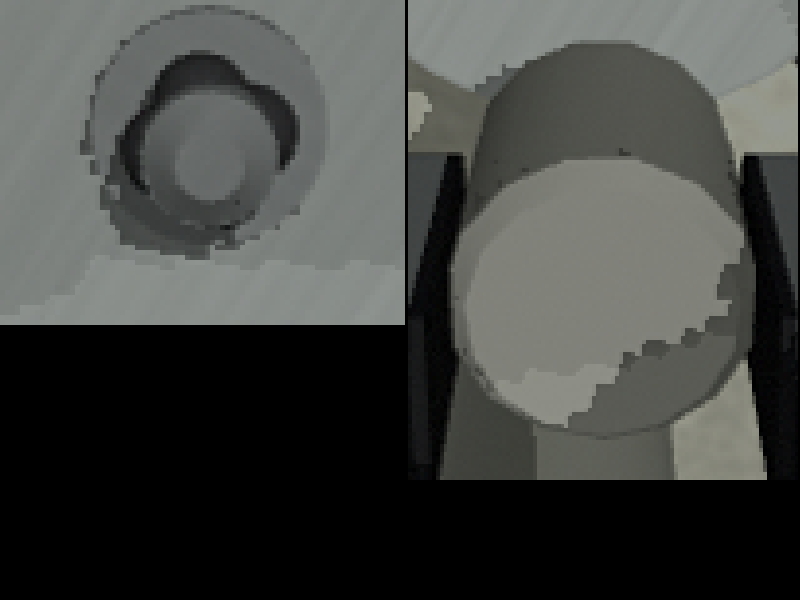

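The crop shows the stud tip at pixel (274.5,182.9), the seat centre at about (274.3,175.1), and the knob's top face centred at u 275.0 with v from 263.8 to 334.

```bash
python3 - <<'E'
from h import *
from scipy.optimize import fsolve
np.set_printoptions(precision=2,suppress=True)
c=optics.camera_info("wrist");c["T"]=np.load("w4T.npy");T=np.load("w4tcp.npy");K=c["camera_matrix"]
C=np.linalg.inv(c["T"])@T
def px(p): q=K@(C@[*p,1])[:3];return q[:2]/q[2]
def tool(u,v,z): return (np.linalg.inv(T)@[*ray(c,u,v,z),1])[:3]
print("stud tip",tool(274.5,182.9,129),"seat",tool(274.3,175.1,107))
for r in(17,17.5,18):
    f=lambda s:[px((s[0]+r,0,s[1]))[1]-263.8,px((s[0]-r,0,s[1]))[1]-334]
    s=fsolve(f,[0,55]);print(r,s,"width",px((s[0],r,s[1]))[0]-px((s[0],-r,s[1]))[0],"centre",px((s[0],0,s[1])))
for zt in (52,54,56):
    print(zt,tool(275,263.8,T[2,3]-zt)[0],tool(275,334,T[2,3]-zt)[0])
# knob bottom front edge v~ 225+41/4
print(tool(275,234.8,T[2,3]-90.8))
E
```

```text
stud tip [ 39.7    0.37 110.87] seat [ 39.9    0.24 132.87]
17 [ 2.68 49.51] width 80.55966536457402 centre [273.54 300.24]
17.5 [ 0.43 53.02] width 80.55966916896207 centre [273.56 300.24]
18 [-1.82 56.54] width 80.5596727623178 centre [273.59 300.24]
52 18.44026827522825 -16.267708743585132
54 17.443207611924933 -17.833580305021698
56 16.446146948621646 -19.39945186645825
[16.08  0.66 90.8 ]
```

{"api": "servo_tool", "payload": {"commands": "0.04 0 0 0 0 0 1;0.08 0 0 0 0 0 1;0.06 -0.002 0 0 0 0 1;0.024 0 0 0 0 0 1;0 0 0 0 0 0 1;0 0 0 0 0 0 1;0 0 0.02 0 0 0 1;0 0 0.02 0 0 0 1;0 0 0.01 0 0 0 1;0 0 0 0 0 0 1"}}

```text
time_s: 10.3
ee_pos: [511.6, 205.5, 229.0]
eef_rot: [[-0.207, 0.978, -0.001], [0.978, 0.207, -0.0], [-0.0, -0.001, -1.0]]
force: [0.1, -0.2, -0.4]
grip_width: 34.0
grasp_force: 59.7
```

{"api": "servo_tool", "payload": {"commands": "0 0 0 0 0 0 1;0 0 0 0 0 0 1;0 0 0.01 0 0 0 1;0 0 0.01 0 0 0 1;0 0 0.01 0 0 0 1;0 0 0.01 0 0 0 1;0 0 0.01 0 0 0 1;0 0 0 0 0 0 1;0 0 0 0 0 0 1;0 0 0 0 0 0 1"}}

```text
time_s: 11.13
ee_pos: [511.7, 205.9, 220.0]
eef_rot: [[-0.207, 0.978, 0.0], [0.978, 0.207, 0.0], [0.0, 0.0, -1.0]]
force: [-0.4, -0.4, 0.4]
grip_width: 34.5
grasp_force: 59.7
```

```bash
python3 - <<'E'
from h import *
s=arm.sense();print(s["ee_pos"],s["force"],s["ft_torque"])
im=save("wrist","w5.png");sc=save("scene","s5.png")
s=optics.camera_info("scene");p=s["camera_matrix"]@(np.linalg.inv(s["T"])@[512.3,204.9,129,1])[:3];u,v=(p[:2]/p[2]).astype(int)
o=np.zeros((480,800,3),np.uint8);o[:480,:400]=cv2.resize(im[190:310,225:325,::-1],(400,480),interpolation=0)
o[:400,400:]=cv2.resize(sc[v-30:v+30,u-30:u+30,::-1],(400,400),interpolation=0);cv2.imwrite('pics/c5.png',o)
E
```

```text
[511.68247959 205.9086269  219.98081935] [-0.44935208 -0.38983334  0.43284961] [-0.01711661 -0.01988586  0.02441854]
```

View pics/c5.png

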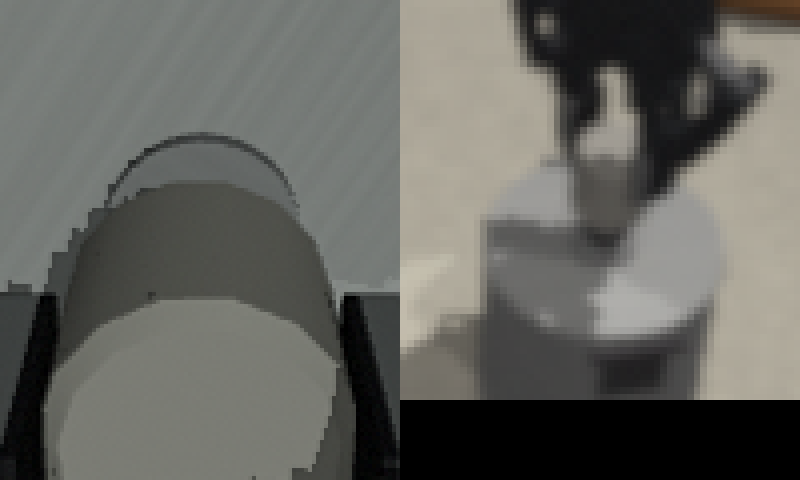

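The knob sits directly over the stud, with the seat disc's front edge symmetric about it. I lower onto the stud gently.

{"api": "servo_tool", "payload": {"commands": "0 0 0.005 0 0 0 1;0 0 0.005 0 0 0 1;0 0 0.005 0 0 0 1;0 0 0.005 0 0 0 1;0 0 0.005 0 0 0 1;0 0 0.005 0 0 0 1;0 0 0.005 0 0 0 1;0 0 0.005 0 0 0 1;0 0 0 0 0 0 1;0 0 0 0 0 0 1"}}

```text
time_s: 12.07
ee_pos: [511.7, 205.9, 211.8]
eef_rot: [[-0.207, 0.978, -0.0], [0.978, 0.207, -0.0], [0.0, -0.0, -1.0]]
force: [0.4, 0.4, -0.8]
grip_width: 34.0
grasp_force: 59.7
```

{"api": "servo_tool", "payload": {"commands": "0 0 0.005 0 0 0 1;0 0 0.005 0 0 0 1;0 0 0.005 0 0 0 1;0 0 0.005 0 0 0 1;0 0 0.005 0 0 0 1;0 0 0 0 0 0 1;0 0 0 0 0 0 1;0 0 0 0 0 0 1;0 0 0 0 0 0 1;0 0 0 0 0 0 1", "newtons": 80}}

```text
time_s: 12.9
ee_pos: [512.1, 206.0, 207.8]
eef_rot: [[-0.207, 0.978, 0.002], [0.978, 0.207, 0.001], [0.0, 0.002, -1.0]]
force: [-0.2, -2.0, 7.1]
grip_width: 33.7
grasp_force: 82.1
```

{"api": "servo_tool", "payload": {"commands": "0 0 0.005 0 0 0 1;0 0 0.005 0 0 0 1;0 0 0.005 0 0 0 1;0 0 0.005 0 0 0 1;0 0 0 0 0 0 1;0 0 0 0 0 0 1;0 0 0 0 0 0 1;0 0 0 0 0 0 1;0 0 0 0 0 0 1;0 0 0 0 0 0 1"}}

```text
time_s: 13.73
ee_pos: [511.7, 205.9, 202.8]
eef_rot: [[-0.207, 0.978, 0.0], [0.978, 0.207, -0.0], [-0.0, 0.0, -1.0]]
force: [2.1, -1.1, -0.7]
grip_width: 33.7
grasp_force: 81.1
```

{"api": "servo_tool", "payload": {"commands": "0 0 0.005 0 0 0 1;0 0 0.005 0 0 0 1;0 0 0.005 0 0 0 1;0 0 0.005 0 0 0 1;0 0 0 0 0 0 1;0 0 0 0 0 0 1;0 0 0 0 0 0 1;0 0 0 0 0 0 1;0 0 0 0 0 0 1;0 0 0 0 0 0 1"}}

```text
time_s: 14.57
ee_pos: [511.6, 205.9, 198.9]
eef_rot: [[-0.207, 0.978, -0.0], [0.978, 0.207, -0.0], [-0.0, -0.0, -1.0]]
force: [-0.0, -0.9, -1.4]
grip_width: 33.3
grasp_force: 81.0
```

{"api": "servo_tool", "payload": {"commands": "0 0 0.005 0 0 0 1;0 0 0.005 0 0 0 1;0 0 0 0 0 0 1;0 0 0 0 0 0 1;0 0 0 0 0 0 1;0 0 0 0 0 0 1;0 0 0 0 0 0 1;0 0 0 0 0 0 1;0 0 0 0 0 0 1;0 0 0 0 0 0 1"}}

```text
time_s: 15.4
ee_pos: [511.7, 205.9, 197.9]
eef_rot: [[-0.207, 0.978, 0.001], [0.978, 0.207, 0.0], [0.0, 0.001, -1.0]]
force: [-3.9, -1.3, 9.1]
grip_width: 33.4
grasp_force: 82.2
```

{"api": "servo_tool", "payload": {"commands": "0 0 0.002 0 0 0 1;0 0 0 0 0 0 1;0 0 0 0 0 0 1;0 0 0 0 0 0 1;0 0 0 0 0 0 1;0 0 0 0 0 0 1;0 0 0 0 0 0 1;0 0 0 0 0 0 1;0 0 0 0 0 0 1;0 0 0 0 0 0 1"}}

```text
time_s: 16.23
ee_pos: [511.7, 205.9, 197.9]
eef_rot: [[-0.207, 0.978, 0.001], [0.978, 0.207, 0.0], [0.0, 0.001, -1.0]]
force: [-5.5, -2.2, 12.4]
grip_width: 33.7
grasp_force: 82.6
```

```bash
python3 - <<'E'
from h import *
im=save("wrist","w6.png");sc=save("scene","s6.png");s=arm.sense();print(s["ee_pos"],s["force"],s["grip_width"])
s=optics.camera_info("scene");p=s["camera_matrix"]@(np.linalg.inv(s["T"])@[512.3,204.9,129,1])[:3];u,v=(p[:2]/p[2]).astype(int)
o=np.zeros((480,800,3),np.uint8);o[:480,:400]=cv2.resize(im[190:350,208:341,::-1],(400,480),interpolation=0)
o[:400,400:]=cv2.resize(sc[v-30:v+30,u-30:u+30,::-1],(400,400),interpolation=0);cv2.imwrite('pics/c6.png',o)
E
```

```text
[511.76524042 205.9165438  197.93565537] [-6.16641814 -2.23937566 12.57647553] 33.248678001103144
```

View pics/c6.png

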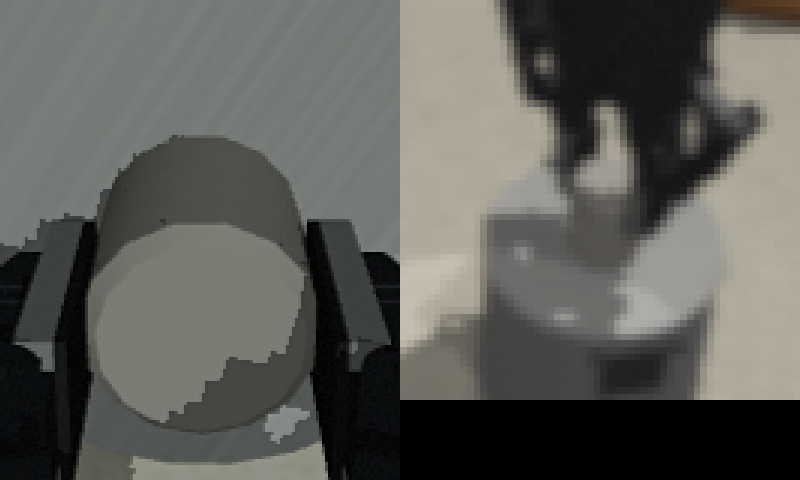

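The knob is seated on the lid: the seat disc is covered, the contact is rigid at the predicted home height, and the push reads about 12 N with the grip still on.

```bash
python3 -c "
from cell import arm
print(arm.hand_in())"
```

```text
the job is handed in; nothing more can be done
None
```

The round knob is pressed past the click and fully home on the lid stud, and I handed in at about 16 s with the fingers still gripping it and pushing down at about 12 N; the square knob stays in the mould and nothing else was touched.

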